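# Heft two instrument pods and hold up the heavier

### The job

Two black instrument pods look alike, but only one has its speaker and steel plate fitted and is clearly heavier: lift each one level off its stand by the fin on its back to feel its weight, and leave the lighter one set down square on its own stand as it was. Finish while still holding the heavier pod by the fingers, level and still, straight up over its own stand with its underside at least 10 cm above the rails and nothing else carrying it: do not put it down at the end. Leave the tools and boxes on the bench where they are and never tip a pod over.

Things in the scene. Friction and masses are not known exactly. Their poses are not given: they have to be found in the camera images.
- pod_a: black instrument pod, face down on stand_a, outwardly identical to the other. Origin on its underside, below the balance point; x along its length, z up. Head slab x -26 to +64 mm, 100 wide, 30 thick; arm slab x -106 to -26, 60 wide, 16 thick; upright fin (see grip point) along the back. Mass 0.28 to 0.90 kg, hidden: the fitted pod weighs at least 1.4 times the empty one
- pod_b: black instrument pod, face down on stand_b, outwardly identical to the other. Origin on its underside, below the balance point; x along its length, z up. Head slab x -26 to +64 mm, 100 wide, 30 thick; arm slab x -106 to -26, 60 wide, 16 thick; upright fin (see grip point) along the back. Mass 0.28 to 0.90 kg, hidden: the fitted pod weighs at least 1.4 times the empty one
- pod_a_grip (a point): point on pod_a's upright fin above the balance point: pinched here across the fin, the pod hangs level. 56 mm above the underside, 16 below the fin's top edge, 26 above the head's back. Fin 14 mm thick in y, x -76 to +54 mm; axes as the pod's, flat sides face +y and -y
- pod_b_grip (a point): point on pod_b's upright fin above the balance point: pinched here across the fin, the pod hangs level. 56 mm above the underside, 16 below the fin's top edge, 26 above the head's back. Fin 14 mm thick in y, x -76 to +54 mm; axes as the pod's, flat sides face +y and -y
- stand_a: fixed stand of pod_a: plate with two grey rubber rails across it, rail tops 40 mm above the bench, rails 26 mm long, 110 wide, centred at x -75 and +45 mm. Origin on the bench below where the pod's origin rests (within 6 mm, yaw within 0.06 rad); x along the pod's length, z up
- stand_b: fixed stand of pod_b: plate with two grey rubber rails across it, rail tops 40 mm above the bench, rails 26 mm long, 110 wide, centred at x -75 and +45 mm. Origin on the bench below where the pod's origin rests (within 6 mm, yaw within 0.06 rad); x along the pod's length, z up
- driver: screwdriver with a black handle, 180 mm long, lying between the two stands; bystander
- scriber: screwdriver with a red handle, 160 mm long, lying at the left of the bench; bystander
- torch: black pocket torch with an orange end, 157 mm long, 34 mm thick, lying at the right of the bench; bystander
- screw_box: clear open plastic box of screws, 120 x 90 x 45 mm, beyond the stands; bystander
- socket: steel socket standing upright, 26 mm diameter, 50 mm tall, beyond the driver; bystander
- clip_bracket: flat black plastic bracket with one raised edge, 50 x 110 x 30 mm, beyond the stands; bystander
- oil_bottle: small white bottle with a black cap, 36 mm diameter, 90 mm tall, at the left of the bench; bystander

How it is judged:
By the outcome, as a careful person would: the job done as asked, in the order asked, and still so for the second after the job is handed in, while the arm keeps its last pose, push and grip.
It also fails if it takes over 72 s, if anything falls off the work surface, if the arm or the gripper's body presses on something with over 40 N, if the wrist force passes 120 N, or if a joint passes its speed limit or range.

### The arm

A 6-joint arm with a two-finger parallel gripper is mounted at the origin on the work surface. World frame = base frame: x ahead of the robot, y to its left, z up, the work surface at z = 0. Lengths are in mm, angles in degrees, forces in N, time in s.
With the tool pointing down it reaches from about 300 to 850 mm from the base axis. Payload 4.2 kg.
Tool frame: the origin (TCP) lies midway between the tips of the shut fingers; the grasp point (between the pads) lies 19 mm behind it; z points along the fingers, y is the line along which they close (so a half turn about z gives the same grasp; the last joint's range is limited). The gripper opens to 91 mm and grips with 3 to 60 N. Pads are 32 mm wide; open, the fingers measure 118 mm over their backs; the gripper's body (76 mm by 178 mm) begins 60 mm behind the grasp point.
Start: joints at [-66.406, 18.312, 89.639, -0, 72.044, -1.146], TCP at [240.646, -522.238, 213.976] pointing down, gripper open.
Joint ranges: [-177.97, 177.97], [-48.28, 115.42], [12.27, 149.76], [-77.06, 257.06], [2.81, 150.46], [-146.56, 146.56]. Speed limits (degrees/s): [147.25, 147.25, 180, 180, 180, 180].

### API

Orientations are given as [roll, pitch, yaw] about the fixed x, y, z axes, in that order (R = Rz(yaw) Ry(pitch) Rx(roll)).
In Python, from workcell import state, grab_frame, camera_model, workorder gives the robot as it stands.
- The arm moves only by the tool carry_out, never from a script. Its argument "commands" is a list of rows, each a list of 7 numbers: the turn, a rotation vector about the tool's x, y, z in degrees, then the shift along the tool's x, y, z in mm, then the opening, from -1 (shut) to 1 (fully open). In form: [[ax, ay, az, dx, dy, dz, hand], ...]. A call has 1 to 20 rows; each row is the pose to reach, as a shift and turn from the pose commanded when the call began, along the tool's axes at that moment; what a row does not reach only later rows make up. A row lasts 1/10 s, in which the tool goes at most 50 mm and 8.59 degrees, less where a joint would pass 70% of its speed; a pose out of reach is approached as far as the arm can. A call with a gripper value outside its range is refused whole. The fingers move at their own pace and stop on an object; "force" is the grip in N (left out, the last holds). Time passes only in rows, so rows that repeat a pose let the fingers close. It gives the time, the measured TCP pose, the force, the opening and the grip force at its end, in the units of the state.
- state(): the state, without advancing time (a new reading comes with each control period).
- grab_frame(name): name is "scene" or "side" or "wrist"; returns the picture (384x512x3 uint8, red, green, blue); there is no depth.
- camera_model(name): a dict with "fx", "fy", "cx", "cy" (pixels), "origin" and "rotation" of the camera in the world; the wrist camera has in their place "mount" (4x4, takes a point from camera to tool coordinates, whose origin is the TCP and whose axes are the flange's). Camera axes: x right, y up, looking along -z (the intrinsics and any distortion apply to the point x, -y, -z); pixel columns grow to the right and rows downward; lengths in mm; the calibration is good to about 2 mm. The wrist camera is an equidistant fisheye: a pixel r from the principal point sees the ray r / f radians off the axis. A picture is of the moment at which its call begins: read the wrist's pose just before it. camera_model takes no time and is no camera call.
- workorder.job_done(): hands the job in; it is judged then, once.
The state is a dict: "time_s": time; "qpos": joint angles; "qvel": joint speeds; "effort": joint torques, N m; "ee_pos": TCP position; "ee_rot": TCP orientation; "force": force on the tool from outside, world axes, zero at the start; "torque": the same for the moment, N m; "gripper_width": finger opening in mm; "gripper_force": force on a finger pad.
Only numpy, scipy, OpenCV 4.12 (cv2) and the standard library are available. Lean on these libraries where they do the work, as an engineer would, in place of code of your own. Each camera call takes 0.05 s, during which the arm holds its last target. There are 200 camera calls.

## Working session

There is one attempt and no reset: what is moved stays moved. The work goes in short steps, Python scripts to look and compute and a tool call to move; the robot and the scene stay as the last step left them, time stands still between calls to the robot, and variables do not carry over. Pictures are saved under pics/ and viewed, at most 10 in all, crops included, and the job is handed in when it is done.

Besides the shell and the picture viewer there is one more tool, called after "Call:" in YAML: its name, and indented under it one key for each argument. carry_out: Moves the arm, as the interface text tells. Its arguments: {"type":"object","properties":{"commands":{"type":"array"},"force":{"type":"number"}},"required":["commands"]}

```bash
mkdir -p pics; cat > h.py <<'E'
import numpy as np, cv2
from workcell import state, grab_frame, camera_model
def save(n,im): cv2.imwrite('pics/'+n+'.png', im[:,:,::-1])
def ray(cam,u,v):
    c=camera_model(cam); d=np.array([(u-c['cx'])/c['fx'],-(v-c['cy'])/c['fy'],-1.])
    R=np.array(c['rotation']); return np.array(c['origin'],float),R@d
def plane(cam,u,v,z):
    o,d=ray(cam,u,v); return o+d*(z-o[2])/d[2]
def proj(cam,p):
    c=camera_model(cam); q=np.array(c['rotation']).T@(np.array(p,float)-np.array(c['origin']))
    return np.array([c['cx']+c['fx']*q[0]/-q[2], c['cy']-c['fy']*q[1]/-q[2]])
E
python3 - <<'E'
from h import *
s=state(); print(s)
for n in('scene','side','wrist'): print(n,camera_model(n))
a=grab_frame('scene');b=grab_frame('side');w=grab_frame('wrist')
save('s0',a);save('d0',b);save('w0',w)
save('s0b',cv2.resize(a,(768,576),interpolation=cv2.INTER_CUBIC))
E
```

```text
{'time_s': 0.0, 'qpos': array([-6.64035427e+01,  1.83512131e+01,  8.97063107e+01, -1.27943082e-03,
        7.20442099e+01, -1.14509175e+00]), 'qvel': array([-0.00629669, -0.01342683,  0.0097677 ,  0.029394  , -0.01400272,
        0.02754964]), 'effort': array([ 5.13474024e-04, -4.12460554e+01, -2.31969631e+01,  7.26648071e-02,
        4.54825989e-02, -1.31159595e-04]), 'ee_pos': array([ 240.45049027, -521.75101062,  213.1252246 ]), 'ee_rot': array([-1.79898262e+02, -8.16905378e-04,  2.47419439e+01]), 'force': array([ 0.0450055 , -0.57496564, -0.28830818]), 'torque': array([0.01131007, 0.05437091, 0.04689577]), 'gripper_force': 0.0, 'gripper_width': 91.04754584770795}
scene {'fx': 349.44082858588604, 'fy': 349.44082858588604, 'cx': 256.05046257480836, 'cy': 192.2035238828981, 'origin': array([1102.89914746,  282.10903932, 1013.18315735]), 'rotation': array([ 31.83691544,   0.12663411, 119.95367681])}
side {'fx': 443.48524841383204, 'fy': 443.48524841383204, 'cx': 259.33841845832893, 'cy': 184.45899996603384, 'origin': array([-116.96372343,  717.30728281,  921.15384686]), 'rotation': array([  50.79472461,    1.22395414, -136.16955797])}
wrist {'fx': 297.3186396354542, 'fy': 297.3186396354542, 'cx': 254.22009276338926, 'cy': 197.94022646960113, 'mount': array([[-6.03088728e-04,  9.68510293e-01,  2.48972788e-01,
         6.83263204e+01],
       [ 9.99999808e-01,  5.49355034e-04,  2.85302693e-04,
        -9.70062133e-01],
       [ 1.39544140e-04,  2.48972913e-01, -9.68510438e-01,
        -1.70723089e+02],
       [ 0.00000000e+00,  0.00000000e+00,  0.00000000e+00,
         1.00000000e+00]])}
```

View pics/s0b.png

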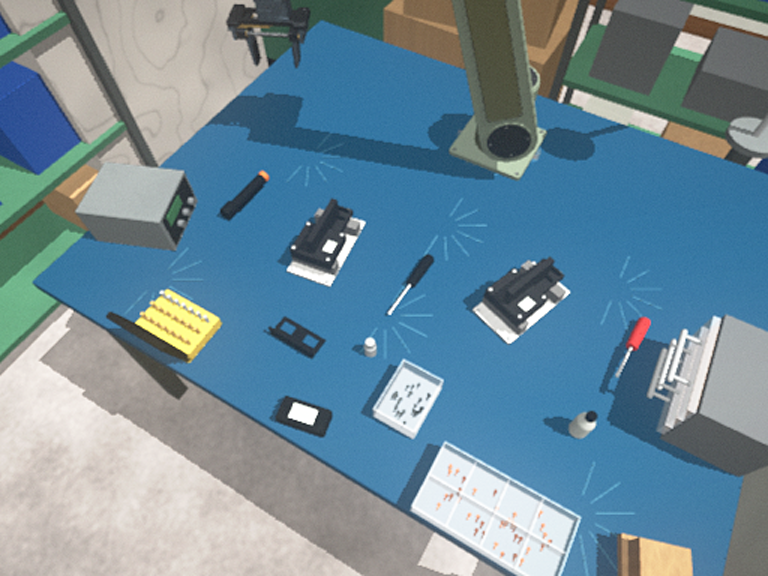

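View pics/d0.png

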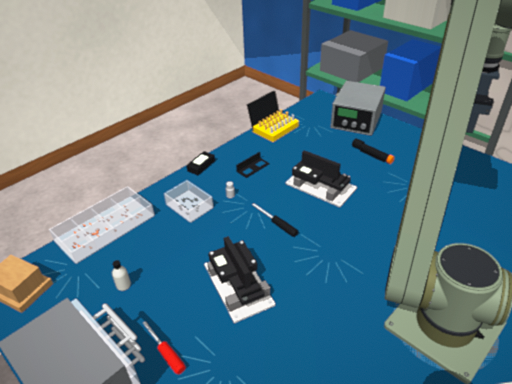

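The scene view (scaled 1.5x) shows one pod at about (327,240) and the other at (522,297), with their stands. The driver lies between them at (410,285). The side view shows them at (322,178) and (238,275).

```bash
cat >> h.py <<'E'
from scipy.spatial.transform import Rotation as Ro
_cm=camera_model
def camera_model(n):
    c=dict(_cm(n))
    if 'rotation' in c: c['rotation']=Ro.from_euler('xyz',c['rotation'],degrees=True).as_matrix()
    return c
E
python3 - <<'E'
from h import *
# base check & rough centres
print(plane('scene',505/1.5,140/1.5,100))
for n,u,v in(('scene',327/1.5,240/1.5),('scene',522/1.5,297/1.5),('side',322,178),('side',238,275)): print(n,plane(n,u,v,85).round())
for n,sc in(('s0',3),('d0',3)):
    im=cv2.imread('pics/%s.png'%n)
    cs=[(218,160),(348,198)] if n=='s0' else [(322,178),(238,275)]
    t=[cv2.resize(im[v-45:v+45,u-60:u+60],None,fx=3.2,fy=3.2,interpolation=cv2.INTER_CUBIC) for u,v in cs]
    cv2.imwrite('pics/crop_%s.png'%n,np.hstack(t))
v=np.vstack([cv2.imread('pics/crop_s0.png'),cv2.imread('pics/crop_d0.png')]); print(v.shape); cv2.imwrite('pics/crops.png',v)
E
```

```text
[ 86.88770688  41.23553342 100.        ]
scene [ 558. -180.   85.]
scene [481. 250.  85.]
side [ 487. -160.   85.]
side [407. 271.  85.]
(576, 768, 3)
```

View pics/crops.png

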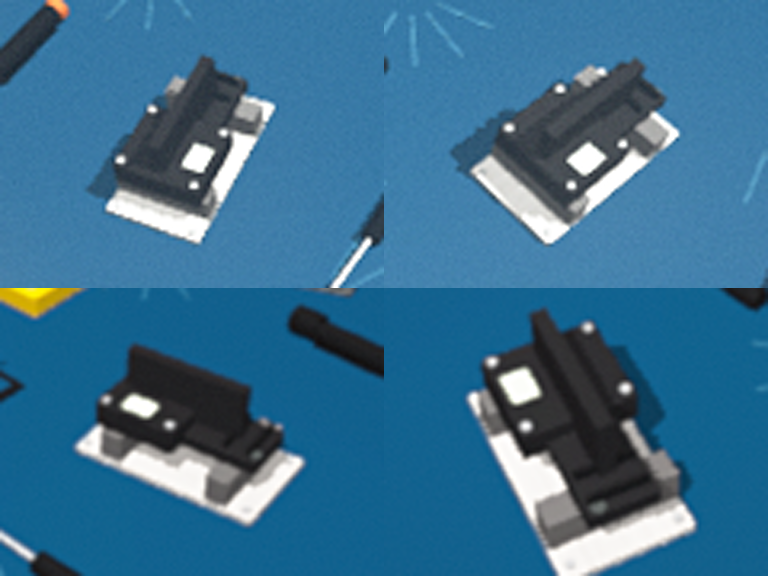

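```bash
python3 - <<'E'
from h import *
for n in('scene','side'):
    R=camera_model(n)['rotation']; print(n,[proj(n,p).round() for p in((0,0,0),(0,0,200),(240,-522,213))], -R[:,2])
    for conv in('XYZ',):
        pass
E
```

```text
scene [array([331.,  96.]), array([341.,  54.]), array([184.,  42.])] [-0.45610681 -0.26500907 -0.84955093]
side [array([443., 325.]), array([467., 269.]), array([466., 123.])] [ 0.54636952 -0.54964663 -0.63195643]
```

The crops show four white screws on each head (scene view, pod 1: (152,109), (121,159), (223,132), (194,184); pod 2 local: (175,89), (125,128), (239,144), (187,186)). The fins and the white plates are clear too.

```bash
python3 - <<'E'
from h import *
for nm,(cu,cv),pts,fin in(('R',(218,160),[(152,109),(121,159),(223,132),(194,184)],[(207,58),(152,162)]),('L',(348,198),[(175,89),(125,128),(239,144),(187,186)],[(640,62),(548,132)])):
    P=np.array([plane('scene',cu-60+x/3.2,cv-45+y/3.2,72) for x,y in pts])
    print(nm,P.round(),P.mean(0).round(1))
    # order: p0 rear,p1 front ; p2 rear,p3 front
    d=(P[1]-P[0]+P[3]-P[2]); yaw=np.arctan2(d[1],d[0]); print('yaw',np.degrees(yaw), 'lens',[np.linalg.norm(P[i]-P[j]).round(1) for i,j in((0,1),(2,3),(0,2),(1,3))])
    c=P.mean(0)-19*np.array([np.cos(yaw),np.sin(yaw),0]); print('origin',c.round(1))
E
```

```text
R [[ 533. -249.   72.]
 [ 604. -240.   72.]
 [ 521. -166.   72.]
 [ 593. -156.   72.]] [ 562.8 -202.8   72. ]
yaw 7.868205968207249 lens [np.float64(71.8), np.float64(72.3), np.float64(83.6), np.float64(84.2)]
origin [ 544.  -205.4   72. ]
L [[420. 210.  72.]
 [488. 185.  72.]
 [450. 289.  72.]
 [519. 263.  72.]] [469.3 236.7  72. ]
yaw -20.521441603639943 lens [np.float64(72.2), np.float64(74.0), np.float64(84.5), np.float64(83.8)]
origin [451.5 243.3  72. ]
```

```bash
cat >> h.py <<'E'
def go(x,y,z,yaw):
    s=state(); R=Ro.from_euler('xyz',s['ee_rot'],degrees=True); T=Ro.from_euler('xyz',[180,0,yaw],degrees=True)
    print('cmd',(R.inv()*T).as_rotvec(degrees=True).round(2),R.inv().apply(np.array([x,y,z])-s['ee_pos']).round(1),'| t',round(s['time_s'],2),s['ee_pos'].round(1),s['ee_rot'].round(2),'F',s['force'].round(2),s['torque'].round(2))
E
python3 -c "
from h import *
go(544,-205,200,7.9)"
```

```text
cmd [-8.000e-02  1.000e-02  1.684e+01] [ 408.3 -160.8   13.5] | t 0.15 [ 240.5 -521.9  213.3] [-179.92   -0.     24.74] F [ 0.03 -0.61 -0.63] [-0.06 -0.01 -0.02]
```

Call:
carry_out:
  commands:
    - [0, 0, 4, 100, -39, 3, 1]
    - [0, 0, 8, 200, -79, 7, 1]
    - [0, 0, 13, 300, -118, 10, 1]
    - [0, 0, 16.8, 408, -161, 13, 1]
    - [0, 0, 16.8, 408, -161, 13, 1]
    - [0, 0, 16.8, 408, -161, 13, 1]
    - [0, 0, 16.8, 408, -161, 13, 1]
    - [0, 0, 16.8, 408, -161, 13, 1]
    - [0, 0, 16.8, 408, -161, 13, 1]
    - [0, 0, 16.8, 408, -161, 13, 1]
    - [0, 0, 16.8, 408, -161, 13, 1]
    - [0, 0, 16.8, 408, -161, 13, 1]
    - [0, 0, 16.8, 408, -161, 13, 1]
    - [0, 0, 16.8, 408, -161, 13, 1]
    - [0, 0, 16.8, 408, -161, 13, 1]
  force: 40

```text
time_s: 1.65
ee_pos: [543.3, -206.0, 201.2]
ee_rot: [180.0, -0.0, 7.9]
force: [-0.4, 0.4, -0.1]
gripper_width: 91.6
gripper_force: 0.0
```

```bash
python3 -c "
from h import *
go(544,-205,76,7.9)
save('w1',grab_frame('wrist'))"
```

```text
cmd [ 0.01 -0.01 -0.04] [  0.8  -0.9 125.2] | t 1.65 [ 543.3 -206.   201.2] [ 1.7999e+02 -1.0000e-02  7.8600e+00] F [-0.37  0.4  -0.13] [-0.    0.02  0.06]
```

View pics/w1.png

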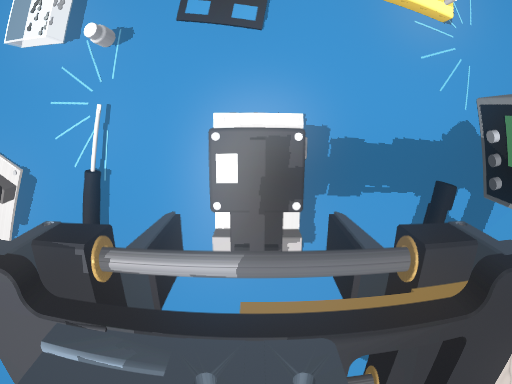

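The wrist view shows pod 1's head with screws at (215,136), (300,136), (217,206) and (297,206), and the white plate edge at v≈120. The gripper bar hides the rest.

```bash
cat >> h.py <<'E'
def wray(u,v,s):
    c=camera_model('wrist'); M=np.array(c['mount']); x,y=(u-c['cx'])/c['fx'],(v-c['cy'])/c['fy']; r=np.hypot(x,y)
    d=np.array([np.sin(r)*x/r,-np.sin(r)*y/r,-np.cos(r)])
    R=Ro.from_euler('xyz',s['ee_rot'],degrees=True).as_matrix()
    return s['ee_pos']+R@M[:3,3], R@M[:3,:3]@d
def wplane(u,v,z,s):
    o,d=wray(u,v,s); return o+d*(z-o[2])/d[2]
def screws(im,roi,zs=72,s=None):
    s=s or state(); u0,v0,u1,v1=roi; g=cv2.cvtColor(im,cv2.COLOR_RGB2GRAY)
    m=np.zeros_like(g); m[v0:v1,u0:u1]=(g[v0:v1,u0:u1]>150)*255
    n,l,st,c=cv2.connectedComponentsWithStats(m)
    out=[]
    for i in range(1,n):
        if 15<st[i,4]<150 and max(st[i,2:4])<14 : out.append(np.r_[c[i],st[i,4]])
    return np.array(out)
def fit(px,s,z=72):
    """four screws -> pod origin & yaw, with known sign: smaller v = +x end"""
    P=np.array([wplane(a[0],a[1],z,s)[:2] for a in px]); o=np.argsort(px[:,1]); F,B=P[o[:2]].mean(0),P[o[2:]].mean(0)
    d=F-B; o2=np.argsort(px[:,0]); e=P[o2[2:]].mean(0)-P[o2[:2]].mean(0)
    yaw=np.degrees(np.arctan2(d[1],d[0])); yaw2=np.degrees(np.arctan2(e[1],e[0]))
    c=P.mean(0)
    print('screw rect',np.linalg.norm(d).round(1),np.linalg.norm(e).round(1),'yaw',yaw.round(2),(yaw2+90).round(2),'head c',c.round(1))
    w=np.radians((yaw+yaw2+90)/2); print('origin',(c-19*np.array([np.cos(w),np.sin(w)])).round(1))
E
python3 - <<'E'
from h import *
s=state(); im=cv2.imread('pics/w1.png')[:,:,::-1]
p=screws(im,(205,126,312,213)); print(p.round(1))
if len(p)==4: fit(p,s,70);fit(p,s,72)
# white plate front edge: corners by mask
g=im.min(2); m=(g[108:135,200:320]>140); print(np.argwhere(m).min(0)+[108,200],np.argwhere(m[:15]).max(0)+[108,200])
for u,v in((213.5,112.5),(303.5,112.5)): print(wplane(u,v,4,s).round(1))
E
```

```text
[[215.  135.9  66. ]
 [298.1 136.3  62. ]
 [216.6 205.5  56. ]
 [295.9 205.5  57. ]]
screw rect 73.1 84.3 yaw 7.68 7.72 head c [ 562.3 -205.1]
origin [ 543.5 -207.6]
screw rect 72.6 83.7 yaw 7.68 7.72 head c [ 562.7 -205. ]
origin [ 543.8 -207.6]
[112 211] [122 303]
[ 617.8 -144.6    4. ]
[ 633.2 -254.3    4. ]
```

Call:
carry_out:
  commands:
    - [0, 0, 0.2, 0.2, 1.4, 30, 1]
    - [0, 0, 0.2, 0.2, 1.4, 60, 1]
    - [0, 0, 0.2, 0.2, 1.4, 90, 1]
    - [0, 0, 0.2, 0.2, 1.4, 110, 1]
    - [0, 0, 0.2, 0.2, 1.4, 120, 1]
    - [0, 0, 0.2, 0.2, 1.4, 124, 1]
    - [0, 0, 0.2, 0.2, 1.4, 124, 1]
    - [0, 0, 0.2, 0.2, 1.4, 124, 1]
    - [0, 0, 0.2, 0.2, 1.4, 124, 1]

```text
time_s: 2.6
ee_pos: [544.9, -206.9, 78.1]
ee_rot: [179.9, -0.1, 7.7]
force: [0.1, -0.2, -0.4]
gripper_width: 91.0
gripper_force: 0.0
```

```bash
python3 -c "
from h import *
go(543.7,-207.4,77,7.7)
save('d1',grab_frame('side'));w=grab_frame('wrist');save('w2',w);s=grab_frame('scene')
a=cv2.resize(s[100:190,150:270],(400,300));b=cv2.resize(w,(400,300));save('c2',np.hstack([a,b]))"
```

```text
cmd [ 0.07 -0.12  0.04] [-1.3  0.3  1.1] | t 2.6 [ 544.9 -206.9   78.1] [ 1.7993e+02 -1.2000e-01  7.7400e+00] F [ 0.09 -0.24 -0.42] [0.01 0.02 0.01]
```

View pics/c2.png

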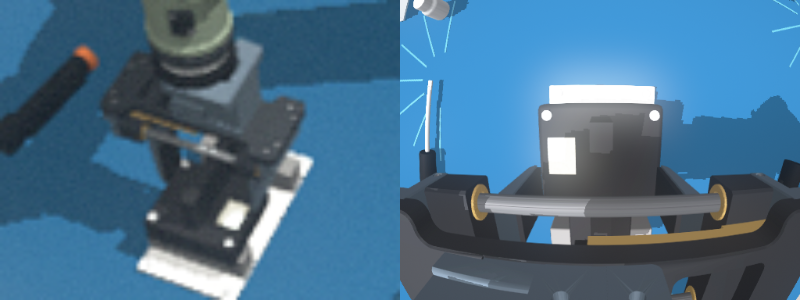

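The fingers straddle the fin and the pod hasn't moved. Next I close the grip.

Call:
carry_out:
  commands:
    - [0, 0, 0, -0.6, 0, 0.5, -1]
    - [0, 0, 0, -0.6, 0, 0.5, -1]
    - [0, 0, 0, -0.6, 0, 0.5, -1]
    - [0, 0, 0, -0.6, 0, 0.5, -1]
    - [0, 0, 0, -0.6, 0, 0.5, -1]
    - [0, 0, 0, -0.6, 0, 0.5, -1]
    - [0, 0, 0, -0.6, 0, 0.5, -1]
    - [0, 0, 0, -0.6, 0, 0.5, -1]
    - [0, 0, 0, -0.6, 0, 0.5, -1]
    - [0, 0, 0, -0.6, 0, 0.5, -1]
    - [0, 0, 0, -0.6, 0, 0.5, -1]
    - [0, 0, 0, -0.6, 0, 0.5, -1]
  force: 40

```text
time_s: 3.95
ee_pos: [543.7, -207.0, 76.5]
ee_rot: [180.0, -0.0, 7.8]
force: [-0.3, -2.4, 0.7]
gripper_width: 13.4
gripper_force: 40.0
```

```bash
python3 -c "
from h import *
s=state();print(s['gripper_width'],s['gripper_force']);go(543.7,-207.4,77,7.7)"
```

```text
13.385022703208959 40.000006556510925
cmd [ 0.04 -0.01  0.05] [-0.1  0.4 -0.5] | t 3.95 [ 543.7 -207.    76.5] [ 1.7996e+02 -1.0000e-02  7.7500e+00] F [-0.28 -2.36  0.66] [-0.17  0.01  0.03]
```

Call:
carry_out:
  commands:
    - [0, 0, 0, 0, 0, -1, -1]
    - [0, 0, 0, 0, 0, -3, -1]
    - [0, 0, 0, 0, 0, -7, -1]
    - [0, 0, 0, 0, 0, -12, -1]
    - [0, 0, 0, 0, 0, -18, -1]
    - [0, 0, 0, 0, 0, -24, -1]
    - [0, 0, 0, 0, 0, -30, -1]
    - [0, 0, 0, 0, 0, -35, -1]
    - [0, 0, 0, 0, 0, -38, -1]
    - [0, 0, 0, 0, 0, -40, -1]
    - [0, 0, 0, 0, 0, -40, -1]
    - [0, 0, 0, 0, 0, -40, -1]
    - [0, 0, 0, 0, 0, -40, -1]
    - [0, 0, 0, 0, 0, -40, -1]
    - [0, 0, 0, 0, 0, -40, -1]

```text
time_s: 5.45
ee_pos: [543.5, -206.7, 116.3]
ee_rot: [-180.0, 0.0, 7.7]
force: [1.3, -0.1, -3.0]
gripper_width: 13.9
gripper_force: 40.0
```

```bash
python3 -c "
from h import *
s=state();print(s['gripper_width'],s['gripper_force']);go(543.7,-207.4,77,7.7)
d=grab_frame('side');w=grab_frame('wrist');save('w3',w);s=grab_frame('scene')
for i in range(4): print(state()['force'].round(2),state()['torque'].round(2)); grab_frame('side')
a=cv2.resize(d[130:220,270:390],(400,300));b=cv2.resize(w,(400,300));save('c3',np.hstack([a,b]))"
```

```text
13.89661914123812 39.999398589134216
cmd [-0.    0.02  0.04] [ 0.1  0.7 39.3] | t 5.45 [ 543.5 -206.7  116.3] [-1.80e+02  2.00e-02  7.74e+00] F [ 1.33 -0.1  -3.02] [0.03 0.   0.04]
[-0.29 -0.04 -1.89] [-0.01 -0.04  0.01]
[ 0.22 -0.25 -2.88] [0.06 0.06 0.02]
[ 0.24 -0.12 -2.63] [ 0.05  0.01 -0.02]
[ 0.61 -0.19 -3.27] [ 0.01  0.02 -0.04]
```

View pics/c3.png

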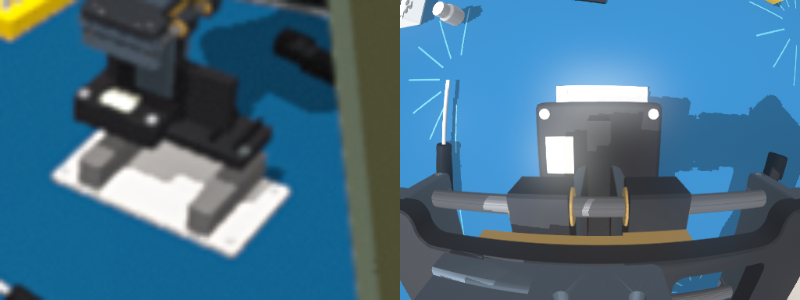

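Pod 1 is level off its stand at about 2.9 N. That puts it at the bottom of the possible range, so it should be the empty one. I set it back down.

Call:
carry_out:
  commands:
    - [0, 0, 0, 0, 0, 2, -1]
    - [0, 0, 0, 0, 0, 6, -1]
    - [0, 0, 0, 0, 0, 12, -1]
    - [0, 0, 0, 0, 0, 18, -1]
    - [0, 0, 0, 0, 0, 24, -1]
    - [0, 0, 0, 0, 0, 30, -1]
    - [0, 0, 0, 0, 0, 34, -1]
    - [0, 0, 0, 0, 0, 37, -1]
    - [0, 0, 0, 0, 0, 39, -1]
    - [0, 0, 0, 0, 0, 40, -1]
    - [0, 0, 0, 0, 0, 40, -1]
    - [0, 0, 0, 0, 0, 40, -1]
    - [0, 0, 0, 0, 0, 40, -1]
    - [0, 0, 0, 0, 0, 40, -1]

```text
time_s: 7.2
ee_pos: [543.7, -206.7, 76.6]
ee_rot: [180.0, -0.0, 7.7]
force: [0.2, -0.1, -2.0]
gripper_width: 14.0
gripper_force: 40.0
```

```bash
python3 -c "
from h import *
s=state();print(s['gripper_width'],s['gripper_force']);go(543.7,-207.4,76.5,7.75)"
```

```text
14.041198305345137 39.999364614486694
cmd [ 0.01 -0.01 -0.01] [-0.1  0.7  0.1] | t 7.2 [ 543.7 -206.7   76.6] [ 1.7999e+02 -1.0000e-02  7.7400e+00] F [ 0.21 -0.12 -2.01] [ 0.04  0.   -0.  ]
```

Call:
carry_out:
  commands:
    - [0, 0, 0, 0, 0, 0.4, -1]
    - [0, 0, 0, 0, 0, 0.8, -1]
    - [0, 0, 0, 0, 0, 0.8, -1]
    - [0, 0, 0, 0, 0, 0.8, -1]

```text
time_s: 7.6
ee_pos: [543.7, -206.7, 76.5]
ee_rot: [180.0, -0.0, 7.7]
force: [-2.2, 1.2, 5.7]
gripper_width: 13.8
gripper_force: 40.0
```

```bash
python3 -c "
from h import *
go(543.7,-207.4,76.5,7.75)"
```

```text
cmd [ 0.02 -0.03 -0.01] [-0.1  0.6 -0. ] | t 7.6 [ 543.7 -206.7   76.5] [ 1.7998e+02 -3.0000e-02  7.7400e+00] F [-2.23  1.18  5.66] [ 0.21  0.56 -0.  ]
```

The pod is seated with a light push. I open the fingers and rise straight up.

Call:
carry_out:
  commands:
    - [0, 0, 0, 0, 0, 0, 1]
    - [0, 0, 0, 0, 0, 0, 1]
    - [0, 0, 0, 0, 0, 0, 1]
    - [0, 0, 0, 0, 0, 0, 1]
    - [0, 0, 0, 0, 0, 0, 1]
    - [0, 0, 0, 0, 0, 0, 1]
    - [0, 0, 0, 0, 0, 0, 1]
    - [0, 0, 0, 0, 0, 0, 1]
    - [0, 0, 0, 0, 0, 0, 1]
    - [0, 0, 0, 0, 0, 0, 1]
    - [0, 0, 0, 0, 0, -20, 1]
    - [0, 0, 0, 0, 0, -60, 1]
    - [0, 0, 0, 0, 0, -100, 1]
    - [0, 0, 0, 0, 0, -125, 1]
    - [0, 0, 0, 0, 0, -125, 1]
    - [0, 0, 0, 0, 0, -125, 1]
    - [0, 0, 0, 0, 0, -125, 1]

```text
time_s: 9.3
ee_pos: [542.7, -206.3, 199.1]
ee_rot: [-179.9, 0.2, 7.7]
force: [0.1, 0.1, 0.7]
gripper_width: 91.2
gripper_force: 0.0
```

```bash
python3 -c "
from h import *
s=state();im=grab_frame('wrist');save('w4',im)
p=screws(im,(205,126,312,213)); print(p.round(1))
if len(p)==4: fit(p,s,72)
g=im.min(2); m=(g[108:135,200:320]>140); print(np.argwhere(m).min(0)+[108,200])
go(451.5,243.3,210,159.5)"
```

```text
[[213.  135.   69. ]
 [296.8 135.1  66. ]
 [214.8 205.1  57. ]
 [294.8 205.1  59. ]]
screw rect 72.8 83.9 yaw 7.66 7.71 head c [ 562.3 -203.6]
origin [ 543.5 -206.2]
[111 209]
cmd [-2.6000e-01 -7.0000e-02 -1.5176e+02] [ -29.8 -457.8  -10.3] | t 9.35 [ 542.7 -206.3  198.9] [-1.799e+02  1.700e-01  7.740e+00] F [-0.15  0.14  0.78] [-0.01 -0.    0.01]
```

```bash
python3 -c "
from h import *
go(451.5,243.3,203,-20.5); print(state()['qpos'].round(1))"
```

```text
cmd [-0.05  0.19 28.24] [ -29.8 -457.8   -3.3] | t 9.35 [ 542.7 -206.3  198.9] [-1.799e+02  1.700e-01  7.740e+00] F [-0.15  0.14  0.78] [-0.01 -0.    0.01]
[-22.   19.5  90.1  -0.   70.6  60.3]
```

Call:
carry_out:
  commands:
    - [0, 0, 2, -3, -40, 0, 1]
    - [0, 0, 5, -6, -90, -1, 1]
    - [0, 0, 8, -9, -140, -1, 1]
    - [0, 0, 11, -12, -190, -1, 1]
    - [0, 0, 14, -15, -240, -2, 1]
    - [0, 0, 17, -18, -290, -2, 1]
    - [0, 0, 20, -21, -340, -3, 1]
    - [0, 0, 23, -25, -390, -3, 1]
    - [0, 0, 26, -28, -430, -3, 1]
    - [0, 0, 28.2, -30, -458, -3, 1]
    - [0, 0, 28.2, -30, -458, -3, 1]
    - [0, 0, 28.2, -30, -458, -3, 1]
    - [0, 0, 28.2, -30, -458, -3, 1]
    - [0, 0, 28.2, -30, -458, -3, 1]
    - [0, 0, 28.2, -30, -458, -3, 1]
    - [0, 0, 28.2, -30, -458, -3, 1]

```text
time_s: 10.95
ee_pos: [452.4, 242.4, 203.7]
ee_rot: [180.0, -0.0, -20.5]
force: [0.1, 1.3, -0.1]
gripper_width: 91.4
gripper_force: 0.0
```

```bash
python3 -c "
from h import *
s=state();im=grab_frame('wrist');save('w5',im);print(s['qpos'].round(1))
p=screws(im,(195,120,322,216)); print(p.round(1))
if len(p)==4: fit(p,s,72)
go(451.5,243.3,77,-20.5)"
```

```text
[ 26.9  13.2  98.5  -0.   68.4 137.4]
[[215.  137.9  67. ]
 [297.5 138.2  51. ]
 [216.6 206.8  56. ]
 [295.4 206.7  55. ]]
screw rect 72.6 83.9 yaw -20.65 -20.62 head c [467.5 234.2]
origin [449.7 240.9]
cmd [-0.   -0.01 -0.01] [ -1.1  -0.4 126.7] | t 11.0 [452.4 242.5 203.7] [-1.800e+02 -1.000e-02 -2.051e+01] F [-0.34 -0.59 -0.41] [0.08 0.01 0.02]
```

View pics/w5.png

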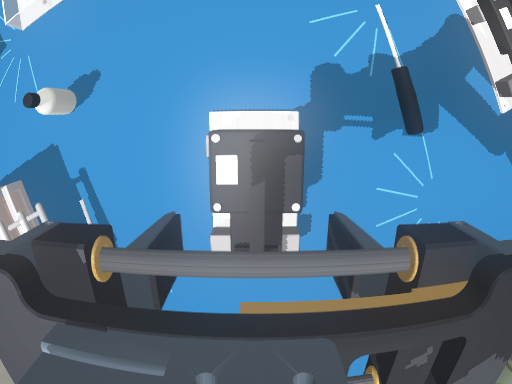

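Pod 2's screws are at (215,138), (298,138), (217,207) and (295,207). Its origin is (449.7, 240.9) at yaw -20.6°. I descend and grip.

Call:
carry_out:
  commands:
    - [0, 0, 0.1, -2, 2.3, 30, 1]
    - [0, 0, 0.1, -2, 2.3, 60, 1]
    - [0, 0, 0.1, -2, 2.3, 90, 1]
    - [0, 0, 0.1, -2, 2.3, 112, 1]
    - [0, 0, 0.1, -2, 2.3, 122, 1]
    - [0, 0, 0.1, -2, 2.3, 126.5, 1]
    - [0, 0, 0.1, -2, 2.3, 126.5, 1]
    - [0, 0, 0.1, -2, 2.3, 126.5, 1]
    - [0, 0, 0.1, -2, 2.3, 126.5, 1]
    - [0, 0, 0.1, -2, 2.3, 126.5, 1]

```text
time_s: 12.0
ee_pos: [450.0, 241.8, 77.9]
ee_rot: [-179.9, -0.1, -20.6]
force: [-0.5, -0.2, 0.4]
gripper_width: 90.8
gripper_force: 0.0
```

```bash
python3 -c "
from h import *
go(449.7,240.9,76.5,-20.6)"
```

```text
cmd [-0.07 -0.07  0.04] [0.1 1.  1.4] | t 12.0 [450.  241.8  77.9] [-1.7993e+02 -7.0000e-02 -2.0560e+01] F [-0.55 -0.21  0.39] [0.08 0.06 0.  ]
```

Call:
carry_out:
  commands:
    - [0, 0, 0, 0, 0.4, 1, -1]
    - [0, 0, 0, 0, 0.4, 1, -1]
    - [0, 0, 0, 0, 0.4, 1, -1]
    - [0, 0, 0, 0, 0.4, 1, -1]
    - [0, 0, 0, 0, 0.4, 1, -1]
    - [0, 0, 0, 0, 0.4, 1, -1]
    - [0, 0, 0, 0, 0.4, 1, -1]
    - [0, 0, 0, 0, 0.4, 1, -1]
    - [0, 0, 0, 0, 0.4, 1, -1]
    - [0, 0, 0, 0, 0.4, 1, -1]
    - [0, 0, 0, 0, 0.4, 1, -1]
    - [0, 0, 0, 0, 0.4, 1, -1]
  force: 50

```text
time_s: 13.2
ee_pos: [449.5, 241.3, 76.1]
ee_rot: [-180.0, -0.0, -20.6]
force: [-0.3, -0.6, -1.0]
gripper_width: 13.9
gripper_force: 50.0
```

```bash
python3 -c "
from h import *
s=state();print(s['gripper_width'],s['gripper_force']);go(449.7,240.9,76.5,-20.6)"
```

```text
13.913997482398704 49.99987185001373
cmd [-0.01 -0.01  0.04] [ 0.4  0.3 -0.4] | t 13.2 [449.5 241.3  76.1] [-1.7999e+02 -1.0000e-02 -2.0560e+01] F [-0.3  -0.6  -0.98] [ 0.15 -0.03  0.01]
```

Call:
carry_out:
  commands:
    - [0, 0, 0, 0, 0, -1, -1]
    - [0, 0, 0, 0, 0, -3, -1]
    - [0, 0, 0, 0, 0, -7, -1]
    - [0, 0, 0, 0, 0, -12, -1]
    - [0, 0, 0, 0, 0, -18, -1]
    - [0, 0, 0, 0, 0, -24, -1]
    - [0, 0, 0, 0, 0, -30, -1]
    - [0, 0, 0, 0, 0, -35, -1]
    - [0, 0, 0, 0, 0, -38, -1]
    - [0, 0, 0, 0, 0, -40, -1]
    - [0, 0, 0, 0, 0, -40, -1]
    - [0, 0, 0, 0, 0, -40, -1]
    - [0, 0, 0, 0, 0, -40, -1]
    - [0, 0, 0, 0, 0, -40, -1]
    - [0, 0, 0, 0, 0, -40, -1]

```text
time_s: 14.7
ee_pos: [449.3, 241.2, 116.0]
ee_rot: [180.0, 0.0, -20.6]
force: [-0.4, 0.2, -7.5]
gripper_width: 13.7
gripper_force: 50.0
```

```bash
python3 -c "
from h import *
s=state();print(s['gripper_width'],s['gripper_force']);go(449.7,240.9,76.5,-20.6)
for i in range(4): grab_frame('side'); print(state()['force'].round(2),state()['torque'].round(2))"
```

```text
13.739036323612368 49.99812841415405
cmd [0.02 0.01 0.04] [ 0.5  0.2 39.5] | t 14.7 [449.3 241.2 116. ] [ 1.7998e+02  1.0000e-02 -2.0560e+01] F [-0.45  0.25 -7.45] [0.1  0.   0.03]
[ 0.53 -0.17 -7.44] [ 0.05 -0.01 -0.05]
[-0.11  0.1  -6.64] [0.12 0.05 0.03]
[ 0.44  0.63 -6.51] [0.09 0.01 0.02]
[ 0.73  0.53 -7.05] [ 0.09  0.01 -0.05]
```

Pod 2 weighs about 7 N against about 2.9 N for pod 1, so it is the heavier one. I raise it to about 135 mm above the rails.

Call:
carry_out:
  commands:
    - [0, 0, 0, 0, 0, -2, -1]
    - [0, 0, 0, 0, 0, -6, -1]
    - [0, 0, 0, 0, 0, -13, -1]
    - [0, 0, 0, 0, 0, -22, -1]
    - [0, 0, 0, 0, 0, -32, -1]
    - [0, 0, 0, 0, 0, -42, -1]
    - [0, 0, 0, 0, 0, -52, -1]
    - [0, 0, 0, 0, 0, -62, -1]
    - [0, 0, 0, 0, 0, -72, -1]
    - [0, 0, 0, 0, 0, -81, -1]
    - [0, 0, 0, 0, 0, -88, -1]
    - [0, 0, 0, 0, 0, -93, -1]
    - [0, 0, 0, 0, 0, -95, -1]
    - [0, 0, 0, 0, 0, -95, -1]
    - [0, 0, 0, 0, 0, -95, -1]
    - [0, 0, 0, 0, 0, -95, -1]
    - [0, 0, 0, 0, 0, -95, -1]
    - [0, 0, 0, 0, 0, -95, -1]

```text
time_s: 16.7
ee_pos: [449.3, 241.2, 210.9]
ee_rot: [180.0, 0.0, -20.6]
force: [0.4, 0.4, -6.6]
gripper_width: 14.1
gripper_force: 50.0
```

```bash
python3 -c "
from h import *
s=state();print(s['gripper_width'],s['gripper_force'],s['qvel'].round(2));go(449.7,240.9,211,-20.6)
d=grab_frame('side');w=grab_frame('wrist');save('w6',w)
save('d6',np.hstack([cv2.resize(d[110:350,130:450],(400,300)),cv2.resize(w,(400,300))]))"
```

```text
14.072948969130199 49.99800682067871 [ 0.02 -0.12 -0.16  0.1   0.02  0.11]
cmd [0.02 0.01 0.04] [ 0.5  0.2 -0.1] | t 16.7 [449.3 241.2 210.9] [ 1.7998e+02  1.0000e-02 -2.0560e+01] F [ 0.4   0.44 -6.56] [0.01 0.02 0.02]
```

View pics/d6.png

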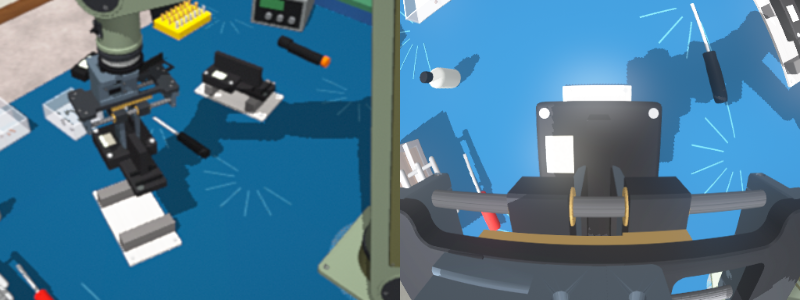

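The heavier pod is held level about 135 mm above its rails, straight over its stand. The lighter pod sits on its own stand and the tools haven't been touched, so I hand it in.

```bash
python3 -c "
from workcell import workorder
print(workorder.job_done())"
```

```text
the job is handed in; nothing more can be done
None
```

I lifted and weighed both pods, and the job is handed in: the heavier one (about 7 N, on the robot's left) is held level about 135 mm above its own stand's rails, and the lighter one (about 2.9 N) is back on its own stand, within about 1.5 mm of where it started.

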